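# Change the zoom lens on the camera bench

## Robot

A 6-joint arm with a two-finger parallel gripper is mounted at the origin on the work surface. World frame = base frame: x ahead of the robot, y to its left, z up, the work surface at z = 0. Lengths are in mm, angles in rad, forces in N, time in s.
With the tool pointing down it reaches from about 350 to 975 mm from the base axis. Payload 4.9 kg.
Tool frame: the origin (TCP) lies between the finger pads; the fingertips stand 11 mm ahead of it and the grasp point (between the pads) lies 8 mm behind it; z points along the fingers, y is the direction in which the jaws open and shut (so a half turn about z gives the same grasp; the last joint's range is limited). The gripper opens to 85 mm and grips with 20 to 120 N. Pads are 22 mm wide; open, the fingers measure 114 mm over their backs; the gripper's body (76 mm by 85 mm) begins 54 mm behind the grasp point. The pads swing forward as they close: fully open they stand 13 mm farther back than shut.
Start: joints at [-1.274, 0.053, 1.613, -0, 1.476, -0.119], TCP at [252.444, -571.729, 242.304] pointing down, gripper open.
Joint ranges: [-3.01, 3.01], [-1.01, 2.22], [0.06, 2.58], [-1.02, 4.17], [0.09, 2.62], [-3.14, 3.14]. Speed limits (rad/s): [2.57, 2.57, 3.14, 3.14, 3.14, 3.14].

## Interface

Orientations are given as [roll, pitch, yaw] about the fixed x, y, z axes, in that order (R = Rz(yaw) Ry(pitch) Rx(roll)).
In Python, from rig import readout, optics, order gives the robot as it stands.
- The arm moves only by the shell command python3 -m creep 'ROWS' [OPENING] [FORCE]. ROWS is JSON, a list that holds one entry, the list of rows, each a list of 4 numbers: the shift along the world's x, y, z in cm, then the turn about the world's z in degrees. In form: [[[tx, ty, tz, spin], ...]]. A call has 1 to 5 rows; each row shifts and turns the pose as measured when the row begins; what a row does not reach is not made up. A row lasts 1/8 s, in which the tool goes at most 62.5 mm and 10.7 degrees, less where a joint would pass 70% of its speed; a pose out of reach is approached as far as the arm can. A call is refused whole if a number of a shift passes 6.25 or a number of a turn 10.7, either way. A call with a gripper value outside its range is refused whole. OPENING is the opening, from 0 (shut) to 1 (fully open), set as the call begins (- or left out, the last holds). The fingers move at their own pace and stop on an object; FORCE is the grip in N (left out, the last holds). Time passes only in rows, so rows that do not move let the fingers close. It gives the time, the measured TCP pose, the force and the opening at its end, in the units of the state.
- readout.get_obs(): the state, without advancing time (a new reading comes with each control period).
- optics.snapshot(name): name is "scene" or "top" or "wrist"; returns a dict with "image" (400x640x3 uint8, red, green, blue), "z_map" (400x640 float32, mm along the optical axis (not along the pixel's ray), 0 where there is no reading), "fx", "fy", "cx", "cy" (pixels), "rvec" (rotation vector, rad) and "tvec" (3), from world to camera coordinates, as OpenCV has them. Camera axes: x right, y down, z forward; pixel columns grow to the right and rows downward; lengths in mm; the calibration is good to about 2 mm. A picture is of the moment at which its call begins.
- order.job_done(): hands the job in, once; it reports no verdict.
The state is a dict: "time_s": time; "q": joint angles; "joint_velocities": joint speeds; "tau": joint torques, N m; "eef_pos": TCP position; "orientation": TCP orientation; "force": force on the tool from outside, world axes, zero at the start; "torque": the same for the moment, N m; "gripper_width": finger opening in mm.
Only numpy, scipy, OpenCV 4.12 (cv2) and the standard library are available. Lean on these libraries where they do the work, as an engineer would, in place of code of your own. Each camera call takes 0.05 s, during which the arm holds its last target. There are 200 camera calls.

## Task

Change the lens on the camera bench: lift the orange-banded lens out of the two V-blocks, lay it in the empty slot of the lens tray with its silver end pointing the same way as the lenses there and let go of it, then lay the blue-banded lens across both V-blocks, its band midway between them and its silver end facing the camera. Finish while holding the blue lens pressed down with about 15 N, gripped or with the fingers on top of it, so that it bears on both sloping sides of the V, and do not let go: a colleague will screw the camera on while you hold it. Set the lenses down without dropping or ramming them, and leave the green-banded lens, the dust cap in the tray and the other things on the bench where they are.

Things in the scene. Friction and masses are not known exactly. Their poses are not given: they have to be found in the camera images.
- orange_mid (a point): Black cylindrical lens with an 18 mm wide ORANGE band at mid-length, lying level: barrel 32 mm across, 108 mm long, plus a silver threaded neck (25 mm across, 12 mm long) on one end; about 190 g. Starts in the V-blocks, silver end to the camera. Origin: middle of the barrel, on its axis, at the band (grip it there); x runs along the lens to the silver end (it may have rolled about x).
- orange_silver (a point): Tip of the silver threaded end of the orange-banded lens, on its axis, 66 mm from the middle of the barrel.
- blue_mid (a point): Black cylindrical lens with an 18 mm wide BLUE band at mid-length, lying level: barrel 32 mm across, 108 mm long, plus a silver threaded neck (25 mm across, 12 mm long) on one end; about 190 g. Starts in one slot of the tray. Origin: middle of the barrel, on its axis, at the band (grip it there); x runs along the lens to the silver end (it may have rolled about x).
- blue_silver (a point): Tip of the silver threaded end of the blue-banded lens, on its axis, 66 mm from the middle of the barrel.
- green_mid (a point): Lens of the same shape with a GREEN band, lying in another slot of the tray; it stays there. Origin and axes as for the others (x towards its silver end).
- cap: Orange plastic dust cap, disc 28 mm across and 9 mm high, lying loose on the floor of the tray's empty slot, under where the orange lens will lie (14 mm clear of it); it stays there. Origin: centre of its underside.
- tray: Black lens tray fixed to the bench, 160 mm (x) by 276 mm (y), rim 18 mm high, floor 4 mm. Origin: centre of its underside, at bench height z = 0. It has three slots at y = -80, 0 and +80 mm; lenses lie in them along x, silver ends to +x, middle at x = 0, axis 43.6 mm above the bench.
- tray_rails (a point): Centre of the tray, at the top of its two white cross-rails (36 mm high, 16 mm thick, at x = -38 and +38 mm of the tray, running along y), whose 90-degree notches form the slots. Axes as the tray's. Between the rails there is free room for fingers, 60 mm along x, down to the floor.
- cradle: Camera bench, fixed: aluminium base plate 96 mm wide, 12 mm thick, from x = -75 to +207 mm, with two steel V-blocks and at its +x end a white camera. Origin: at bench height (z = 0), under the point midway between the V-blocks. x runs along the V to the camera, z up. A seated lens has its axis at y = 0, 60.6 mm above the bench.
- camera (a point): Front of the camera's nose, on the lens axis, at x = +107 mm of the cradle: 41 mm clear of a centred lens's silver end. The camera behind it (to x = +189 mm) is 44 mm wide and reaches 83 mm above the bench. Axes as the cradle's.
- vee_left: Left halves (+y of the cradle) of both rigid steel V-blocks: each block 25 mm long, 60 mm wide, top 54 mm above the bench, 90-degree V 32 mm wide at the top. They span x = -53 to -28 and +28 to +53 mm; the 56 mm gap between is free for fingers down to the base plate. Origin and axes as the cradle's.
- vee_right: Right halves (-y of the cradle) of the V-blocks, mirror image of vee_left, same origin and axes. Pressing a lens straight down with F newtons loads each side with 0.5 to 0.7 F (depending on friction), unevenly if the lens is also held off to one side; its own weight alone loads each side with 1 to 1.7 N.
- meter: Yellow multimeter lying flat, 170 x 84 x 34 mm, beyond the trays towards the back of the bench. Bystander. Origin: centre of its underside.
- screwdriver: Red-handled screwdriver, 170 mm long, lying at the right. Bystander. Origin: underside, half-way along.
- tweezers: Tweezers with a black grip, 130 mm long, 10 mm high, at the right. Bystander. Origin: underside, half-way along.
- flux: White flux jar with a blue cap, 52 mm across, 50 mm high, at the left. Bystander. Origin: centre of its underside.
- solder: Small pale grey reel standing on its flange, 52 mm across, 42 mm high, at the left. Bystander. Origin: centre of its underside.
Things that resemble listed ones, but are neither listed nor needed, are in the scene too. What is shaped like the part that bears blue_mid but purple is not meant.

How it is judged:
By the outcome, as a careful person would: the job done as asked, in the order asked, and still so for the second after the job is handed in, while the arm keeps its last pose, push and grip.
It also fails if it takes over 53 s, if anything falls off the work surface, if the arm or the gripper's body presses on something with over 40 N, if the wrist force passes 120 N, or if a joint passes its speed limit or range.

## Working session

There is one attempt and no reset: what is moved stays moved. The work goes in short steps, Python scripts to look and compute and a shell command to move; the robot and the scene stay as the last step left them, time stands still between calls to the robot, and variables do not carry over. Pictures are saved under pics/ and viewed, about 8 in all and at most 12, crops included, and the job is handed in when it is done.

```bash
mkdir -p pics
cat > h.py <<'E'
import numpy as np, cv2
from rig import readout, optics
def snap(n,f=None):
    s=optics.snapshot(n)
    if f: cv2.imwrite(f,s["image"][:,:,::-1]); np.savez(f[:-4]+'.npz',**s)
    return s
def world(s):
    z=s["z_map"].astype(float); v,u=np.mgrid[:z.shape[0],:z.shape[1]]
    P=np.dstack([(u-s["cx"])/s["fx"]*z,(v-s["cy"])/s["fy"]*z,z])
    R=cv2.Rodrigues(np.array(s["rvec"],float))[0]
    W=(P-np.array(s["tvec"],float).ravel())@R
    W[z==0]=np.nan
    return W
E
python3 - <<'E'
from h import *
for n in("top","scene"):
    s=snap(n,f"pics/{n}1.png")
o=readout.get_obs();print(o)
E
```

```text
{'time_s': 0.1, 'q': array([-1.27401458e+00,  5.32670349e-02,  1.61410784e+00, -1.97401328e-05,
        1.47599144e+00, -1.18976820e-01]), 'joint_velocities': array([-0.00114086, -0.00132226, -0.00333397,  0.00090347, -0.00010275,
       -0.00164598]), 'tau': array([ 1.55623879e-04, -3.94904959e+01, -3.71361530e+01, -1.06475354e-04,
        3.88557572e-03, -4.63481754e-06]), 'eef_pos': array([ 252.28279604, -571.2506691 ,  241.22987744]), 'orientation': array([-3.13982920e+00, -1.91017465e-04,  4.15760282e-01]), 'force': array([-0.29335222,  0.3724247 ,  0.20451145]), 'torque': array([ 0.05044573,  0.02262303, -0.05146602]), 'gripper_width': 85.18232792768681}
```

View pics/top1.png

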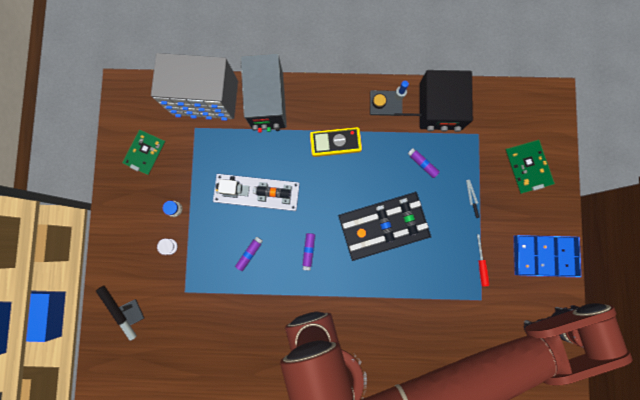

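View pics/scene1.png

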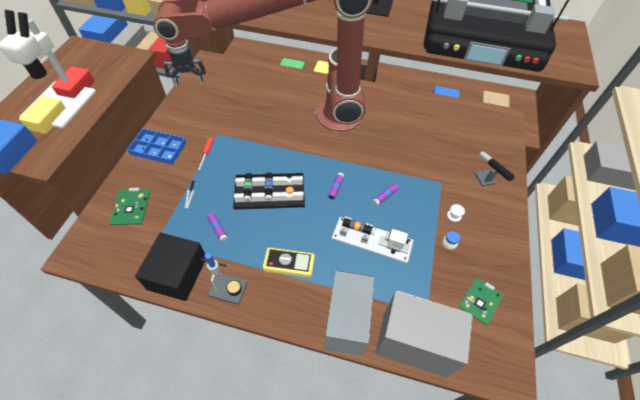

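The top view shows the cradle at about (256,192) with its camera to the left. The tray is at (385,225), with the cap (362,233) in the lowest-left slot, blue at (387,225) and green at (409,217). The purple lenses are distractors.

Run:
```python
from h import *
s=dict(np.load('pics/top1.npz'));im=s["image"][:,:,::-1]
a=cv2.resize(im[165:220,205:305],None,fx=8,fy=8,interpolation=2)[:300] if 0 else cv2.resize(im[168:218,205:305],None,fx=6,fy=6,interpolation=2)
b=cv2.resize(im[185:265,335:435],None,fx=6,fy=6,interpolation=2)[:, :]
b=b[:,:600]; a=a[:,:600]
c=np.vstack([a,b]); print(c.shape)
c=cv2.resize(c,(450,585)) if 0 else c
cv2.imwrite('pics/crop1.png',np.hstack([cv2.resize(a,(400,200)),cv2.resize(b,(400,320))[:200]]) if 0 else cv2.resize(c,(460,598)))
W=world(s)
hsv=cv2.cvtColor(s["image"],cv2.COLOR_RGB2HSV)
def blob(name,box,lo,hi,smin=120,vmin=60):
    u0,v0,u1,v1=box;m=np.zeros(hsv.shape[:2],bool);sub=hsv[v0:v1,u0:u1]
    m[v0:v1,u0:u1]=(sub[...,0]>=lo)&(sub[...,0]<=hi)&(sub[...,1]>smin)&(sub[...,2]>vmin)
    vv,uu=np.nonzero(m);print(name,len(uu),uu.mean().round(2),vv.mean().round(2),np.nanmean(W[m],0).round(1),np.nanmax(W[m][:,2]).round(1))
blob('orange',(255,178,290,205),5,20)
blob('cap',(350,222,372,245),5,20)
blob('blue',(377,215,397,236),100,125)
blob('green',(400,207,420,228),45,85)
# rails white
def rect(name,mask):
    p=W[mask][:,:2];p=p[~np.isnan(p).any(1)].astype(np.float32)
    print(name,len(p),cv2.minAreaRect(p),p.mean(0))
z=W[...,2];vv,uu=np.mgrid[:400,:640]
def box(u0,v0,u1,v1):return (uu>=u0)&(uu<u1)&(vv>=v0)&(vv<v1)
rect('tray',box(330,185,440,268)&(z>10)&(z<70))
rect('rails',box(330,185,440,268)&(z>28)&(z<39)&(hsv[...,1]<60)&(hsv[...,2]>150))
rect('cradle',box(205,165,305,220)&(z>7)&(z<110))
rect('barrels',box(335,185,440,268)&(z>50)&(z<65))
rect('olens',box(245,175,300,210)&(z>62)&(z<85))
print(s["fx"],s["tvec"],s["rvec"])
```

```text
(780, 600, 3)
orange 58 272.26 192.1 [601.1 200.1  73. ] 81.6
cap 73 361.05 232.67 [480.3 -93.7   9.4] 19.3
blue 69 385.38 225.09 [ 505.1 -168.8   52.7] 63.7
green 66 408.67 218.15 [ 529.6 -244.2   52.2] 63.0
tray 1752 ((504.46923828125, -154.40328979492188), (210.2680206298828, 334.4480285644531), 6.280821800231934) [ 510.27997 -178.63623]
rails 472 ((506.0523986816406, -170.7706756591797), (91.71432495117188, 263.3663024902344), 18.25752830505371) [ 503.30154 -160.98137]
cradle 2244 ((608.9259643554688, 264.05987548828125), (184.2116241455078, 326.05316162109375), 1.4420732259750366) [606.38184 258.3396 ]
barrels 615 ((523.75927734375, -206.91070556640625), (120.36123657226562, 110.36524963378906), 17.86579132080078) [ 522.25867 -206.76105]
olens 344 ((604.2214965820312, 203.83929443359375), (120.78534698486328, 32.23675537109375), 84.77301025390625) [603.33795 201.84586]
448.83273249202637 [  23.68298913  598.75393573 1449.76712988] [ 2.18168347 -2.12567339  0.11657247]
```

View pics/crop1.png

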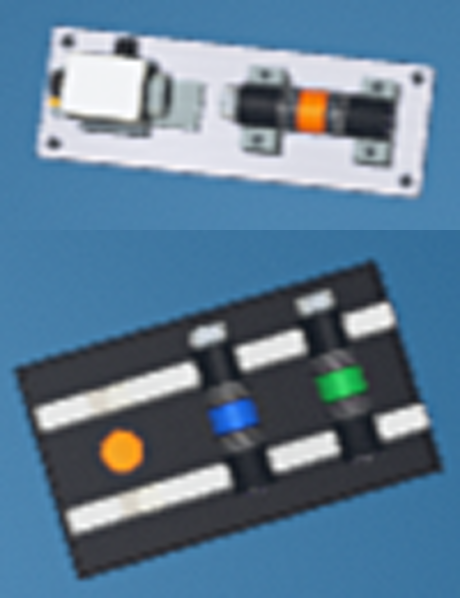

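Tray yaw is about 18° and the V axis yaw about 84.8°. Orange is near (603.5,198) and blue near (505,-169). Next I move over the orange lens and look with the wrist camera.

```bash
python3 -m creep '[[[2.5,5.5,0,4.5],[2.5,5.5,0,4.5],[2.5,5.5,0,4.5],[2.5,5.5,0,4.5],[2.5,5.5,0,4.5]]]' 0.7
python3 -m creep '[[[2.5,5.5,0,4.5],[2.5,5.5,0,4.5],[2.5,5.5,0,4.5],[2.5,5.5,0,4.5],[2.5,5.5,0,4.5]]]'
```

```text
time_s: 0.72
eef_pos: [377.2, -290.2, 237.4]
orientation: [-3.135, -0.002, 0.813]
force: [0.7, -0.7, -0.8]
gripper_width: 59.8
time_s: 1.35
eef_pos: [503.3, -5.0, 235.9]
orientation: [-3.136, -0.002, 1.218]
force: [1.1, -0.7, 0.7]
gripper_width: 60.0
```

```bash
python3 -m creep '[[[2.5,5.1,-0.6,4],[2.5,5.1,-0.6,4],[2.5,5.1,-0.6,4],[2.5,5,-0.6,3],[0,0,0,0]]]'
python3 - <<'E'
from h import *
s=snap("wrist","pics/w1.png");o=readout.get_obs();print(o["eef_pos"],o["orientation"],o["force"])
W=world(s);hsv=cv2.cvtColor(s["image"],cv2.COLOR_RGB2HSV)
m=(hsv[...,0]>5)&(hsv[...,0]<20)&(hsv[...,1]>150)&(hsv[...,2]>80)
print(m.sum(),np.nanmedian(W[m],0),np.nanmax(W[m],0),np.nanmin(W[m],0))
E
```

```text
time_s: 1.98
eef_pos: [604.8, 209.1, 207.9]
orientation: [-3.133, -0.0, 1.496]
force: [-0.2, -0.5, -0.6]
gripper_width: 59.4
[604.4968181  207.67444759 208.39218792] [-3.13336054e+00  2.41930290e-04  1.49386566e+00] [-0.1814351   0.01249983 -0.04517466]
1195 [604.09676885 199.98057215  72.53876857] [965.10655546 340.22434559  78.4558911 ] [186.76054102 -91.77044199  -2.4593488 ]
```

View pics/w1.png

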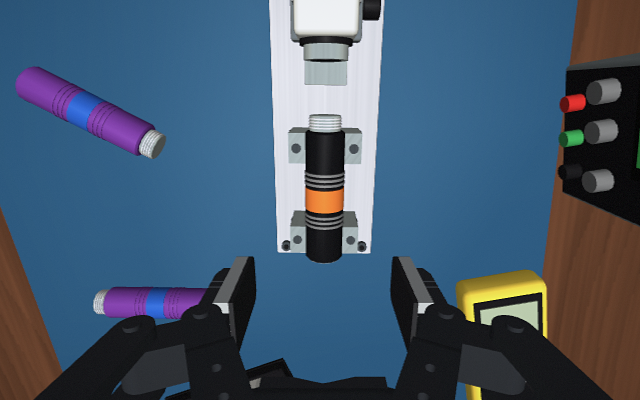

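The wrist view shows the orange lens upright at (324,190), band at (324,201), silver end up towards the camera nose (326,70). The V-blocks are at rows 145 and 222.

```bash
cat >> h.py <<'E'
vv,uu=np.mgrid[:400,:640]
def box(u0,v0,u1,v1):return (uu>=u0)&(uu<u1)&(vv>=v0)&(vv<v1)
def lens(s,bx,lo,hi,zmin,zmax):
    "circle-ish fit: PCA of upper points, band centre along axis, top height"
    W=world(s);hsv=cv2.cvtColor(s["image"],cv2.COLOR_RGB2HSV);b=box(*bx)
    m=b&(W[...,2]>zmin)&(W[...,2]<zmax);p=W[m]
    r=cv2.minAreaRect(p[:,:2].astype(np.float32))
    n=b&(hsv[...,0]>=lo)&(hsv[...,0]<=hi)&(hsv[...,1]>110)&(W[...,2]>zmin);q=W[n]
    r2=cv2.minAreaRect(q[:,:2].astype(np.float32))
    print("rect",np.round(r[0],1),np.round(r[1],1),round(r[2],2),"| band n",n.sum(),np.round(r2[0],1),np.round(r2[1],1),round(r2[2],1),"top z",np.percentile(p[:,2],98).round(1))
    c=cv2.fitLine(p[:,:2].astype(np.float32),cv2.DIST_L2,0,.01,.01).ravel();print("line yaw",np.degrees(np.arctan2(c[1],c[0])).round(2))
E
python3 - <<'E'
from h import *
s=dict(np.load('pics/w1.npz'))
for zm in(62,66,70): lens(s,(295,105,352,268),5,20,zm,90)
W=world(s)
p=W[box(280,120,372,248)&(W[...,2]>49)&(W[...,2]<58)]
print('blocks',cv2.minAreaRect(p[:,:2].astype(np.float32)),np.median(p[:,2]))
p=W[box(262,110,385,260)&(W[...,2]>8)&(W[...,2]<16)]
print('plate',cv2.minAreaRect(p[:,:2].astype(np.float32)),np.median(p[:,2]))
E
```

```text
rect [604.1 208. ] [120.9  32.2] 84.97 | band n 857 [604.4 202.3] [20.  30.3] 85.1 top z 77.1
line yaw 85.09
rect [604.3 207.9] [120.8  30.8] 84.83 | band n 838 [604.  202.3] [19.7 29.5] 84.9 top z 77.2
line yaw 85.18
rect [604.3 207.9] [120.7  27.1] 84.91 | band n 738 [603.6 202.3] [19.7 26.7] 84.9 top z 77.3
line yaw 85.16
blocks ((603.9400024414062, 204.27500915527344), (104.19866943359375, 59.80967712402344), 85.19071197509766) 53.89746715721264
plate ((603.2606201171875, 197.5419464111328), (143.4989471435547, 96.21820068359375), 85.22201538085938) 11.84112300702597
```

```bash
python3 -m creep '[[[-0.1,-0.55,-4,-0.5],[0,0,-5,0],[0,0,-4,0],[0,0,-2,0],[0,0,0,0]]]'
```

```text
time_s: 2.65
eef_pos: [603.1, 197.4, 57.6]
orientation: [-3.138, 0.001, 1.479]
force: [0.9, 0.5, -0.2]
gripper_width: 59.4
```

```bash
python3 -m creep '[[[0.08,0.45,-0.45,0.3],[0,0,0,0]]]'; python3 -m creep '[[[0,0,0,0],[0,0,0,0],[0,0,0,0],[0,0,0,0]]]' 0.2 40;python3 -m creep '[[[0,0,1.5,0],[0,0,2,0],[0,0,3,0],[0,0,4,0],[0,0,4,0]]]'
```

```text
time_s: 2.9
eef_pos: [606.2, 202.1, 56.6]
orientation: [3.14, -0.001, 1.484]
force: [0.1, 0.3, 0.2]
gripper_width: 59.8
time_s: 3.4
eef_pos: [604.0, 203.0, 59.2]
orientation: [-3.137, -0.001, 1.485]
force: [0.5, -0.5, -1.4]
gripper_width: 30.9
time_s: 4.03
eef_pos: [602.4, 202.4, 209.6]
orientation: [-3.134, 0.0, 1.485]
force: [0.6, 0.5, -1.6]
gripper_width: 30.8
```

```bash
python3 -m creep '[[[-2.5,-4.5,0,-9.6],[-2.5,-4.5,0,-9.6],[-2.5,-4.5,0,-9.6],[-2.5,-4.5,0,-9.6],[-2.5,-4.5,0,-9.6]]]';python3 -m creep '[[[-2.5,-4.5,0,-9.6],[-2.5,-4.5,0,-9.6],[0,0,0,0]]]'
python3 - <<'E'
from h import *
s=snap("wrist","pics/w2.png");o=readout.get_obs();print(o["eef_pos"],o["orientation"],o["force"])
E
```

```text
time_s: 4.65
eef_pos: [479.8, -25.7, 227.1]
orientation: [3.126, -0.012, 0.626]
force: [0.5, -0.4, -1.8]
gripper_width: 30.6
time_s: 5.03
eef_pos: [427.4, -121.0, 233.3]
orientation: [3.118, -0.019, 0.274]
force: [-0.1, 0.5, -2.4]
gripper_width: 30.7
[ 428.23576962 -119.83543491  233.47544694] [ 3.11863881 -0.01982091  0.2771659 ] [ 0.87762187 -0.15361523 -1.24041069]
```

View pics/w2.png

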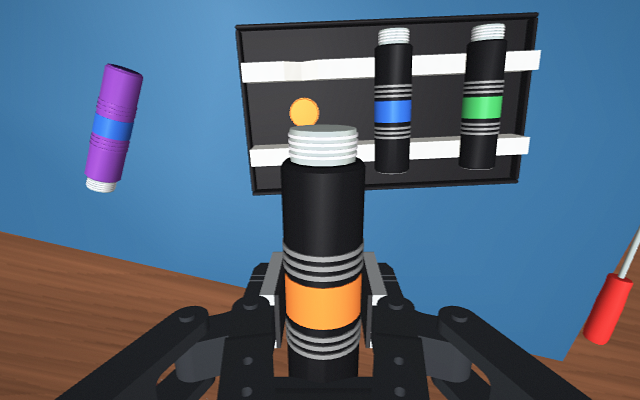

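The orange lens is held with its silver end up at (322,140). The tray ahead shows the cap at (304,112), blue at (393,110) and green at (482,107). Now I measure all of it.

Run:
```python
from h import *
s=dict(np.load('pics/w2.npz'));W=world(s);hsv=cv2.cvtColor(s["image"],cv2.COLOR_RGB2HSV)
lens(s,(365,20,418,178),100,125,46,75)
lens(s,(455,15,515,178),45,85,46,75)
z=W[...,2]
b=box(232,5,550,200)
p=W[b&(z>30)&(z<40)&(hsv[...,1]<70)&(hsv[...,2]>150)];r=cv2.minAreaRect(p[:,:2].astype(np.float32));print('rails',r,np.median(p[:,2]))
p=W[b&(z>14)&(z<80)];r=cv2.minAreaRect(p[:,:2].astype(np.float32));print('tray',r)
m=b&(hsv[...,0]>5)&(hsv[...,0]<22)&(hsv[...,1]>120)&(z<30)&(vv<130);print('cap',m.sum(),np.nanmean(W[m],0))
# held
p=W[box(270,120,378,380)&(z>190)&(z<265)];p=p[~np.isnan(p).any(1)]
q=p[p[:,2]>np.percentile(p[:,2],50)]
print('held top range',np.percentile(p[:,2],[2,50,98]))
c=cv2.fitLine(q.astype(np.float32),cv2.DIST_L2,0,.01,.01).ravel();print('axis',c, np.degrees(np.arctan2(c[1],c[0])))
m=box(275,270,372,335)&(hsv[...,0]>5)&(hsv[...,0]<20)&(hsv[...,1]>120);w=W[m];w=w[~np.isnan(w).any(1)];print('band',cv2.minAreaRect(w[:,:2].astype(np.float32)),np.percentile(w[:,2],[5,50,98]))
```

```text
rect [ 510.4 -165.2] [120.4  32.3] 17.51 | band n 810 [ 505.7 -166.4] [80.7 31.7] 18.7 top z 60.2
line yaw 17.92
rect [ 535.3 -240.5] [120.5  32.8] 18.96 | band n 810 [ 529.7 -241.8] [18.5 30.5] 17.5 top z 60.3
line yaw 17.81
rails ((505.19354248046875, -167.19749450683594), (92.32357788085938, 264.3348083496094), 18.10135841369629) 35.77457286829886
tray ((505.1629638671875, -167.06796264648438), (160.4665069580078, 276.391845703125), 18.123126983642578)
cap 314 [480.97100348 -94.35364897  11.13253708]
held top range [236.15811034 248.69338834 260.29263693]
axis [ 9.6189672e-01  2.7301687e-01 -1.4716234e-02  4.4036484e+02
 -1.1622981e+02  2.5138872e+02] 15.845628
band ((333.94891357421875, -154.4521484375), (215.90106201171875, 97.10379028320312), 14.31993293762207) [241.60526187 249.17330416 251.67705854]
```

```bash
python3 -m creep '[[[2.6,1.4,-3,1],[2.6,1.4,-4,1.2],[0,0,-4,0],[0,0,-3,0],[0,0,-0.5,0]]]'
```

```text
time_s: 5.7
eef_pos: [486.9, -86.6, 92.3]
orientation: [3.113, -0.032, 0.328]
force: [0.0, 0.2, -2.3]
gripper_width: 30.6
```

```bash
python3 -m creep '[[[-0.65,-0.45,-1,-0.7],[0,0,-1.5,0],[0,0,-0.5,0]]]'
python3 - <<'E'
from h import *
s=snap("wrist","pics/w3.png");o=readout.get_obs();print(o["eef_pos"],o["orientation"],o["force"])
E
```

```text
time_s: 6.08
eef_pos: [482.6, -91.2, 64.4]
orientation: [3.109, -0.037, 0.317]
force: [-0.2, 0.4, -2.4]
gripper_width: 30.5
[482.53693149 -91.22334974  64.24165873] [ 3.10902093 -0.03638962  0.31704822] [-0.40742339  0.51293643 -1.7014611 ]
```

View pics/w3.png

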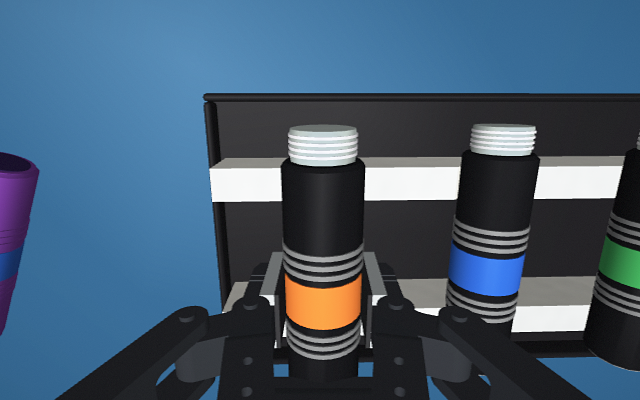

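The held lens at (322,240) is parallel to blue and over the slot. I lower it slowly.

```bash
python3 -m creep '[[[-0.2,0,-0.8,0],[0,0,-0.6,0],[0,0,-0.2,0]]]';python3 -m creep '[[[0,0,-0.3,0]]]'; python3 -m creep '[[[0,0,-0.2,0]]]'
```

```text
time_s: 6.5
eef_pos: [481.2, -91.7, 48.3]
orientation: [3.108, -0.038, 0.317]
force: [-1.3, 0.2, -1.1]
gripper_width: 30.4
time_s: 6.62
eef_pos: [481.4, -91.8, 45.3]
orientation: [3.108, -0.038, 0.317]
force: [-0.3, -0.1, -1.3]
gripper_width: 30.3
time_s: 6.75
eef_pos: [481.5, -91.8, 43.2]
orientation: [3.108, -0.038, 0.317]
force: [-0.6, 1.1, 0.2]
gripper_width: 30.5
```

```bash
python3 -m creep '[[[0,0,-0.12,0]]]';python3 -m creep '[[[0,0,-0.12,0]]]'
```

```text
time_s: 6.88
eef_pos: [481.7, -91.8, 42.4]
orientation: [3.108, -0.039, 0.317]
force: [-1.4, 2.0, 3.5]
gripper_width: 30.9
time_s: 7.0
eef_pos: [481.9, -91.7, 41.9]
orientation: [3.108, -0.038, 0.316]
force: [-2.3, 1.7, 6.9]
gripper_width: 30.7
```

```bash
python3 -m creep '[[[0,0,-0.15,0]]]'
python3 - <<'E'
from h import *
s=snap("wrist","pics/w4.png");W=world(s)
for a,b in((282,366),(455,530)):
  for v in (175,215,235,300):
    w=W[v-4:v+4,a:b].reshape(-1,3);print(v,np.nanpercentile(w[:,2],97).round(1),end=' ')
  print()
E
```

```text
time_s: 7.12
eef_pos: [482.0, -91.8, 41.7]
orientation: [3.109, -0.037, 0.316]
force: [-8.7, 4.0, 14.7]
gripper_width: 30.4
175 59.9 215 59.9 235 59.8 300 60.5 
175 56.9 215 58.1 235 58.3 300 59.7
```

```bash
python3 -m creep '[[[0,0,0,0]]]' - 20; python3 -m creep '[[[0,0,0,0],[0,0,0,0],[0,0,0,0]]]' 0.6; python3 -m creep '[[[0,0,1.5,0],[0,0,3,0],[0,0,4,0],[0,0,4,0]]]'
python3 - <<'E'
from h import *
s=snap("wrist","pics/w5.png");o=readout.get_obs();print(o["eef_pos"],o["orientation"],o["force"])
E
```

```text
time_s: 7.3
eef_pos: [481.8, -91.7, 42.3]
orientation: [3.109, -0.036, 0.316]
force: [-2.6, 0.9, 2.2]
gripper_width: 30.7
time_s: 7.68
eef_pos: [482.9, -92.2, 42.7]
orientation: [3.107, -0.039, 0.317]
force: [-0.4, -0.3, 0.0]
gripper_width: 51.5
time_s: 8.18
eef_pos: [480.3, -91.4, 169.8]
orientation: [3.11, -0.034, 0.317]
force: [0.0, -0.5, -0.6]
gripper_width: 50.9
[483.70849772 -92.47588819 176.74866364] [ 3.10382472 -0.04277268  0.31695448] [ 3.6824387  -0.45496914  3.75417949]
```

View pics/w5.png

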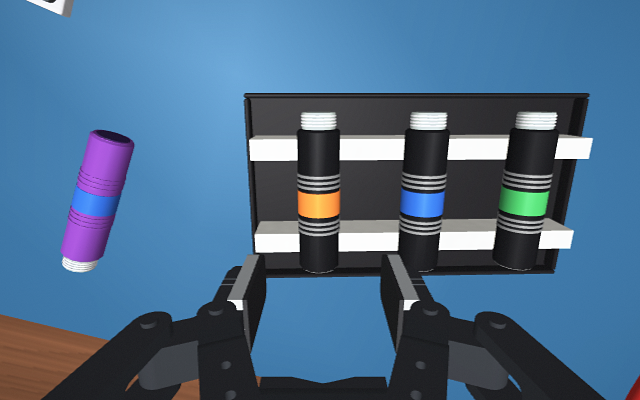

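Orange lies in its slot (319,205), parallel to blue (423,203), both silver ends up. Now on to blue.

```bash
python3 -m creep '[[[1.1,-3.7,0,0],[1.1,-3.7,-2,0],[0,0,-4,0],[0,0,-4,0]]]'
python3 - <<'E'
from h import *
s=dict(np.load('pics/w5.npz'))
lens(s,(398,105,455,272),100,125,46,75); lens(s,(290,105,345,275),5,20,46,75)
E
```

```text
time_s: 8.72
eef_pos: [512.9, -171.7, 87.8]
orientation: [3.087, -0.06, 0.319]
force: [-0.0, -0.0, 1.1]
gripper_width: 51.1
rect [ 510.5 -165. ] [120.8  32.3] 17.94 | band n 1021 [ 514.  -163.7] [89.1 31.7] 17.9 top z 60.2
line yaw 18.05
rect [485.9 -89.1] [120.8  31.9] 18.41 | band n 994 [480.3 -91. ] [19.4 32. ] 17.8 top z 60.1
line yaw 17.97
```

```bash
python3 -m creep '[[[-0.8,0.5,0,0],[0,0,0,0]]]';  python3 -c "
from h import *;o=readout.get_obs();print(o['q'],o['joint_velocities'])"; python3 -m creep '[[[0,0,-0.5,0],[0,0,-0.5,0]]]'
```

```text
time_s: 8.98
eef_pos: [503.2, -165.9, 86.9]
orientation: [3.09, -0.058, 0.318]
force: [-0.5, -0.2, 1.0]
gripper_width: 51.0
[-0.4609531  -0.07258643  2.01131009  0.00409156  1.12555067  0.79121677] [-0.0035987   0.00916395  0.00037352 -0.00047833  0.00132471  0.00021951]
time_s: 9.22
eef_pos: [505.4, -166.7, 80.6]
orientation: [3.085, -0.063, 0.319]
force: [-0.7, 0.2, -0.5]
gripper_width: 51.2
```

```bash
python3 -m creep '[[[0,0,-2,0],[0,0,-1,0],[0,0,-0.5,0]]]'
```

```text
time_s: 9.6
eef_pos: [507.4, -167.4, 47.1]
orientation: [3.081, -0.066, 0.32]
force: [-0.3, 0.7, -0.4]
gripper_width: 51.5
```

```bash
python3 -m creep '[[[-0.3,0.05,-0.7,0],[0,0,0,0]]]'; python3 -m creep '[[[0,0,0,0],[0,0,0,0],[0,0,0,0]]]' 0.2 40
```

```text
time_s: 9.85
eef_pos: [504.3, -166.9, 39.7]
orientation: [3.081, -0.066, 0.32]
force: [-0.6, -0.5, -0.0]
gripper_width: 51.2
time_s: 10.22
eef_pos: [505.2, -168.0, 40.9]
orientation: [3.078, -0.068, 0.32]
force: [-0.3, -0.4, -1.5]
gripper_width: 30.9
```

```bash
python3 -m creep '[[[0,0,1,0],[0,0,2,0],[0,0,4,0],[0,0,4,0],[0,0,3,0]]]' - 60; python3 -m creep '[[[1.4,4.4,0,9.5],[1.4,4.4,0,9.5],[1.4,4.4,0,9.5],[1.4,4.4,0,9.5]]]';python3 -m creep '[[[1.4,4.4,0,9.5],[1.4,4.4,0,9.5],[1.0,4,0,9.5],[0,0,0,0]]]'
```

```text
time_s: 10.85
eef_pos: [499.9, -163.9, 180.6]
orientation: [3.091, -0.059, 0.32]
force: [-0.4, -0.2, -2.4]
gripper_width: 30.2
time_s: 11.35
eef_pos: [557.2, 15.0, 186.8]
orientation: [3.086, -0.065, 0.999]
force: [0.1, -0.6, -2.6]
gripper_width: 30.1
time_s: 11.85
eef_pos: [594.0, 151.2, 187.2]
orientation: [3.09, -0.066, 1.519]
force: [-0.1, 0.0, -2.1]
gripper_width: 29.8
```

Run:
```python
from h import *
s=snap("wrist","pics/w6.png");o=readout.get_obs();print(o["eef_pos"],o["orientation"],o["force"])
```

```text
[593.81188428 150.02522041 187.04474659] [ 3.09030118 -0.06501602  1.51679904] [-0.34465615 -0.34007154 -2.36868821]
```

View pics/w6.png

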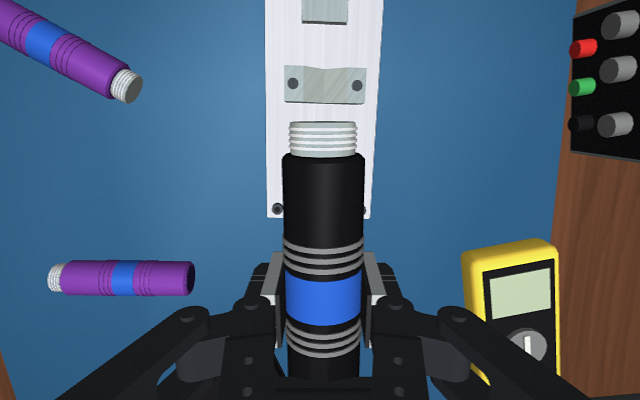

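Blue is held level at (322,250), silver end ahead. The far V-block is at (325,85) and the plate's near edge at row 217. I now compute the cradle centre and the band offset from the TCP.

Run:
```python
from h import *
a=np.radians(85.15);ex=np.array([np.cos(a),np.sin(a)]);ey=np.array([-ex[1],ex[0]]);C=np.array([604,203])
for f,bb,pb in(('w1',(280,120,372,165),(262,180,385,262)),('w1',(280,205,372,248),(262,20,385,262)),('w6',(275,55,375,112),(255,115,280,225))):
    s=dict(np.load(f'pics/{f}.npz'));W=world(s);z=W[...,2]
    p=W[box(*bb)&(z>51)&(z<57)][:,:2]-C;t=p@ex;l=p@ey
    print(f,'block x',np.percentile(t,[.5,99.5]).round(1),'y',np.percentile(l,[.5,99.5]).round(1))
    p=W[box(*pb)&(z>9)&(z<15)][:,:2]-C;print(' plate x min',np.percentile(p@ex,.5).round(1),'y',np.percentile(p@ey,[.5,99.5]).round(1))
s=dict(np.load('pics/w6.npz'));W=world(s);hsv=cv2.cvtColor(s["image"],cv2.COLOR_RGB2HSV);z=W[...,2]
T=np.array([593.8,150.0]);y=1.517;ux=np.array([np.cos(y),np.sin(y)]);uy=np.array([-ux[1],ux[0]])
m=box(286,265,360,330)&(hsv[...,0]>100)&(hsv[...,0]<125)&(hsv[...,1]>110)&(z>150);w=W[m]
d=w[:,:2]-T
print('band rel TCP x',np.percentile(d@ux,[1,99]),'y',np.percentile(d@uy,[1,50,99]),'top',np.percentile(w[:,2],98))
for v in(170,200,230,300,350):
    w=W[v-3:v+3,288:358].reshape(-1,3);w=w[w[:,2]>150];k=w[w[:,2]>np.nanpercentile(w[:,2],90)];print(v,np.percentile(w[:,2],97).round(1),((k[:,:2].mean(0)-T)@uy).round(1),((k[:,:2].mean(0)-T)@ux).round(1))
```

```text
w1 block x [25.7 50.7] y [-29.5  30. ]
 plate x min -76.6 y [-47.3  48. ]
w1 block x [-50.6 -29.9] y [-29.6  29.9]
 plate x min -74.3 y [-47.2  47.9]
w6 block x [25.7 50.6] y [-29.5  29.8]
 plate x min -76.5 y [36.2 48.2]
band rel TCP x [-6.68711088 11.91359189] y [-13.69042116   1.22799776  14.93165705] top 206.6872680665231
170 206.2 -0.2 53.0
200 206.2 0.5 42.9
230 206.0 0.2 31.8
300 206.5 0.4 4.6
350 206.4 0.1 -16.6
```

```bash
python3 -m creep '[[[0.5,2.4,0,-0.9],[0.5,2.4,-2,-0.9],[0,0,-4,0],[0,0,-2.5,0],[0,0,-0.5,0]]]'
```

```text
time_s: 12.52
eef_pos: [602.8, 194.4, 96.6]
orientation: [3.091, -0.064, 1.474]
force: [0.1, -0.5, -2.6]
gripper_width: 30.5
```

```bash
python3 -m creep '[[[0.1,0.4,-0.5,0.7],[0,0,-0.8,0],[0,0,-0.3,0],[0,0,0,0]]]'
python3 - <<'E'
from h import *
s=snap("wrist","pics/w7.png");o=readout.get_obs();print(o["eef_pos"],o["orientation"],o["force"])
a=np.radians(85.15);ex=np.array([np.cos(a),np.sin(a)]);ey=np.array([-ex[1],ex[0]]);C=np.array([604,203])
W=world(s);hsv=cv2.cvtColor(s["image"],cv2.COLOR_RGB2HSV);z=W[...,2]
m=box(286,265,360,330)&(hsv[...,0]>100)&(hsv[...,0]<125)&(hsv[...,1]>110)&(z>40);w=W[m];d=w[:,:2]-C
print('band x',np.percentile(d@ex,[1,99]),'y',np.percentile(d@ey,[1,50,99]),'top',np.percentile(w[:,2],98))
for v in(170,200,230,300,350):
    w=W[v-3:v+3,288:358].reshape(-1,3);w=w[w[:,2]>40];k=w[w[:,2]>np.nanpercentile(w[:,2],90)];k=k[:,:2].mean(0)-C;print(v,np.percentile(w[:,2],97).round(1),(k@ex).round(1),(k@ey).round(1))
p=W[(z>51)&(z<57)&box(200,40,440,330)][:,:2]-C;t=p@ex;print('blocks',[np.percentile(t[(t>lo)&(t<hi)],[.5,99.5]).round(1) for lo,hi in((-60,-20),(15,60)) if ((t>lo)&(t<hi)).any()])
E
```

```text
time_s: 13.02
eef_pos: [605.6, 197.7, 83.0]
orientation: [3.087, -0.065, 1.485]
force: [-0.5, 0.4, -2.9]
gripper_width: 29.6
[605.68666971 197.71088146  83.14691219] [ 3.08638733 -0.06477813  1.48498768] [-0.16099592 -0.0829836  -1.66331114]
band x [-13.09512501   5.46708933] y [-15.56194215  -0.56238346  13.12002884] top 102.44557831270463
170 101.8 46.7 -1.8
200 101.8 36.3 -1.4
230 101.8 25.2 -1.6
300 102.4 -1.8 -1.9
350 102.3 -22.7 -1.5
blocks [array([-47.9, -45.8]), array([25.9, 50.8])]
```

View pics/w7.png

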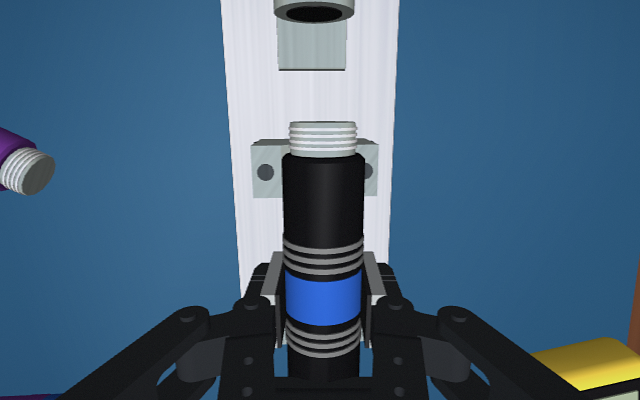

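The lens is just above the blocks (far block at (315,168)). It is about 1.9 mm off in world x and 1.5 mm in y, so I correct that while lowering.

```bash
python3 -m creep '[[[-0.2,0.15,-0.8,0],[0,0,-0.6,0],[0,0,-0.2,0]]]'; python3 -m creep '[[[-0.1,0,-0.2,0]]]'
```

```text
time_s: 13.45
eef_pos: [603.9, 199.5, 66.8]
orientation: [3.085, -0.065, 1.485]
force: [-1.2, -0.5, -2.0]
gripper_width: 30.0
time_s: 13.58
eef_pos: [602.8, 199.5, 64.5]
orientation: [3.085, -0.065, 1.485]
force: [-1.2, 0.6, -1.8]
gripper_width: 30.1
```

```bash
python3 -m creep '[[[0.08,0,-0.3,0]]]'; python3 -m creep '[[[0,0,-0.25,0]]]'; python3 -m creep '[[[0,0,-0.15,0]]]'
```

```text
time_s: 13.7
eef_pos: [603.6, 199.5, 61.4]
orientation: [3.085, -0.065, 1.485]
force: [0.0, 0.1, -2.9]
gripper_width: 29.7
time_s: 13.82
eef_pos: [603.7, 199.5, 58.8]
orientation: [3.085, -0.065, 1.485]
force: [0.1, 0.4, -2.1]
gripper_width: 30.3
time_s: 13.95
eef_pos: [604.0, 199.5, 57.8]
orientation: [3.085, -0.065, 1.486]
force: [-3.4, -1.6, 5.1]
gripper_width: 30.1
```

```bash
python3 -m creep '[[[-0.05,0,-0.05,0]]]'; python3 -m creep '[[[-0.02,0,-0.1,0]]]'
```

```text
time_s: 14.08
eef_pos: [603.9, 199.4, 57.8]
orientation: [3.084, -0.065, 1.486]
force: [0.7, 0.2, 0.2]
gripper_width: 30.3
time_s: 14.2
eef_pos: [604.0, 199.4, 57.8]
orientation: [3.084, -0.065, 1.486]
force: [-3.7, -1.6, 5.7]
gripper_width: 30.4
```

```bash
python3 -m creep '[[[-0.08,-0.02,-0.2,0]]]'; python3 -c "
from h import *
for i in range(3): o=readout.get_obs();print(o['force'].round(1),o['eef_pos'].round(1))"
```

```text
time_s: 14.32
eef_pos: [604.0, 199.4, 57.7]
orientation: [3.082, -0.065, 1.487]
force: [-4.6, -1.3, 11.4]
gripper_width: 30.1
[-4.6 -1.3 11.4] [604.  199.4  57.7]
[-4.6 -1.3 11.4] [604.  199.4  57.7]
[-4.6 -1.3 11.4] [604.  199.4  57.7]
```

```bash
python3 -m creep '[[[-0.2,-0.05,-0.26,0]]]'; python3 -m creep '[[[-0.2,-0.05,-0.26,0]]]'; python3 -c "
from h import *
snap('wrist','pics/w8.png');o=readout.get_obs();print(o['force'].round(1),o['eef_pos'].round(1),o['torque'].round(2))"
```

```text
time_s: 14.45
eef_pos: [604.0, 199.4, 57.7]
orientation: [3.078, -0.067, 1.487]
force: [0.1, 1.0, 8.5]
gripper_width: 30.0
time_s: 14.58
eef_pos: [604.0, 199.5, 57.8]
orientation: [3.073, -0.069, 1.487]
force: [-0.8, -0.3, 6.1]
gripper_width: 29.9
[-0.6 -0.   7.1] [604.  199.5  57.8] [-0.01  0.18  0.13]
```

```bash
python3 -m creep '[[[-0.2,-0.03,-0.45,0]]]'; python3 -c "
from h import *
snap('wrist');o=readout.get_obs();print(o['force'].round(1),o['eef_pos'].round(1),o['torque'].round(2))
snap('wrist');o=readout.get_obs();print(o['force'].round(1),o['eef_pos'].round(1),o['torque'].round(2))"
```

```text
time_s: 14.75
eef_pos: [604.1, 199.5, 57.6]
orientation: [3.069, -0.069, 1.488]
force: [-9.8, -3.8, 23.3]
gripper_width: 30.1
[-6.9 -2.2 16.6] [604.1 199.5  57.7] [-0.26  1.05  0.12]
[-6.5 -2.9 16.7] [604.  199.5  57.6] [-0.31  1.11  0.26]
```

```bash
python3 -m creep '[[[-0.35,-0.03,-0.42,0]]]'; python3 -c "
from h import *
for i in range(3): snap('wrist');o=readout.get_obs();print(o['force'].round(1),o['eef_pos'].round(1),o['torque'].round(2))"
```

```text
time_s: 14.98
eef_pos: [604.0, 199.5, 57.8]
orientation: [3.06, -0.071, 1.489]
force: [1.9, -1.5, 9.0]
gripper_width: 30.1
[ 0.2 -1.7 10.9] [604.  199.5  57.7] [-0.26  0.    0.07]
[-0.9 -2.  10.6] [604.  199.5  57.7] [-0.27  0.05  0.16]
[-0.5 -1.2 10.5] [604.  199.5  57.7] [-0.28  0.08  0.13]
```

Balanced (Fx≈0) at 10.6 N. I scale the command up.

```bash
python3 -m creep '[[[-0.42,-0.03,-0.58,0]]]'; python3 -c "
from h import *
for i in range(3): snap('wrist');o=readout.get_obs();print(o['force'].round(1),o['eef_pos'].round(1),o['orientation'],o['torque'].round(2))"
```

```text
time_s: 15.25
eef_pos: [604.1, 199.5, 57.6]
orientation: [3.051, -0.073, 1.489]
force: [-3.2, -3.6, 21.8]
gripper_width: 30.2
[-2.3 -3.  16.2] [604.1 199.5  57.6] [ 3.05054881 -0.07285056  1.48951128] [-0.35  0.31  0.09]
[-2.6 -2.2 17. ] [604.1 199.5  57.7] [ 3.05071882 -0.07288442  1.48951236] [-0.36  0.3   0.14]
[-2.  -3.3 17.1] [604.1 199.5  57.6] [ 3.05088421 -0.07285415  1.48946555] [-0.34  0.39  0.16]
```

```bash
python3 -m creep '[[[-0.42,-0.02,-0.53,0]]]'
python3 - <<'E'
from h import *
t=snap('top','pics/top2.png')
s=snap("wrist","pics/w9.png")
for i in range(3): snap('wrist');o=readout.get_obs();print(o['force'].round(1),o['eef_pos'].round(1),o['orientation'].round(3),o['torque'].round(2),o['gripper_width'])
a=np.radians(85.15);ex=np.array([np.cos(a),np.sin(a)]);ey=np.array([-ex[1],ex[0]]);C=np.array([603.6,200.8])
W=world(s);hsv=cv2.cvtColor(s["image"],cv2.COLOR_RGB2HSV);z=W[...,2]
m=box(286,265,360,330)&(hsv[...,0]>100)&(hsv[...,0]<125)&(hsv[...,1]>110)&(z>40);w=W[m];d=w[:,:2]-C
print('band x',np.percentile(d@ex,[1,99]),'y',np.percentile(d@ey,[1,50,99]),'top',np.percentile(w[:,2],98))
for v in(170,200,230,300,350):
    w=W[v-3:v+3,288:358].reshape(-1,3);w=w[w[:,2]>40];k=w[w[:,2]>np.nanpercentile(w[:,2],90)];k=k[:,:2].mean(0)-C;print(v,np.percentile(w[:,2],97).round(1),(k@ex).round(1),(k@ey).round(1))
for lo,hi in((15,60),):
    p=W[(z>51)&(z<57)&box(200,40,440,330)][:,:2]-C;q=p@ex;print('block',np.percentile(q[(q>lo)&(q<hi)],[.5,99.5]).round(1))
A=t['image'][165:275,205:445,::-1];A=cv2.resize(A,None,fx=2.5,fy=2.5,interpolation=2);B=s['image'][:,:,::-1]
B=cv2.resize(B[80:380,160:480],(320,300));P=np.zeros((580,600,3),np.uint8);P[:275]=A;P[278:578,:320]=B;cv2.imwrite('pics/fin.png',P)
E
```

```text
time_s: 15.52
eef_pos: [604.1, 199.6, 57.7]
orientation: [3.041, -0.074, 1.49]
force: [-0.5, -2.8, 13.3]
gripper_width: 30.0
[-0.2 -1.7 13.7] [604.1 199.6  57.7] [ 3.041 -0.074  1.49 ] [-0.42  0.18  0.13] 30.203085545778794
[-1.5 -2.6 14.8] [604.1 199.6  57.7] [ 3.041 -0.074  1.49 ] [-0.37  0.09  0.13] 30.144326495493484
[-0.2 -3.5 14.6] [604.1 199.6  57.7] [ 3.041 -0.074  1.49 ] [-0.41  0.16  0.12] 30.136311775806686
band x [-9.31485427  9.36699833] y [-13.48866425   1.53117861  15.00519013] top 77.20274272832512
170 76.8 50.5 0.0
200 76.6 40.0 0.1
230 76.6 29.3 0.3
300 77.0 2.2 0.2
350 77.0 -18.8 -0.0
block [28.1 53. ]
```

View pics/fin.png

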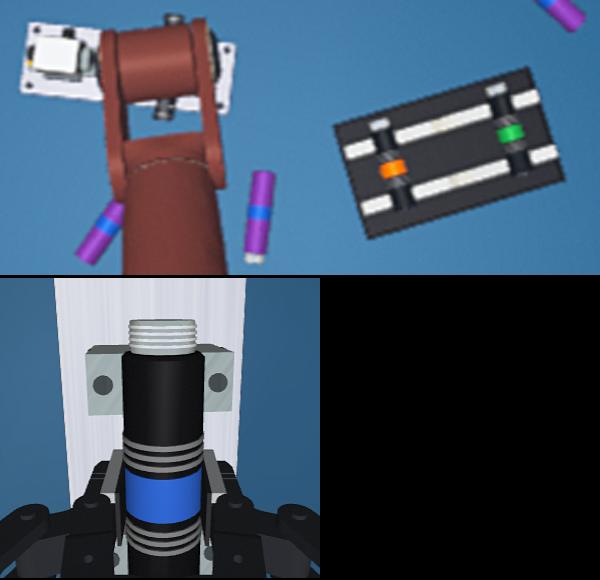

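Blue sits in the V (wrist crop, band at (162,495)) with its band centred to within 0.1 mm and its top at 77 mm, about level. Force is about 14.5 N with Fx≈0. Orange (393,168) and green (510,132) lie in the tray. Handing in.

```bash
python3 -c "
from rig import order,readout
print(order.job_done());print(readout.get_obs()['force'])"
```

```text
the job is handed in; nothing more can be done
None
the job is handed in; nothing more can be done
```

The lenses are swapped and the job is handed in at about 16 s of the 53 s allowed. No verdict came back.

- **Orange lens:** it lies in the tray slot that was empty, released, with its silver end pointing the same way as the others. After release it measured within about 1 mm of the slot centre. Its seating force rose briefly to about 15 N.
- **Blue lens:** it is gripped at 60 N and pressed into both V-blocks, silver end to the camera. The band measured within 0.1 mm of midway, with calibration good to about 2 mm. The lens top is at about 77 mm, as expected for a seated lens, and level to 0.6 mm.
- **Pressing force:** my last three readings were 13.7 to 14.8 N down, with at most 1.5 N sideways across the V and about 2.5 N along it. It read about 17 N one adjustment earlier.
- **Not as intended:** the tool's tilt drifted to about 6° about the lens axis and 4° in pitch, because moves start from the measured pose. The lens itself stayed level.
- **Not checked:** I saw no sign that anything else moved. I did not re-measure the dust cap, now hidden under the orange lens, or the bystanders. I could not read the force after handing in.

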